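# Set the primed domes on the painting risers by size

## Task

The four plain white domes are a graded set to be painted next: stand each one, flat side down and centred, on its own cork riser on the painting board, in order of size, the largest on the riser next to the tin of brushes and each smaller one further along, so that the smallest ends up farthest from the brushes. The painted dome among them is still drying: leave it standing where it is.

Things in the scene. Friction and masses are not known exactly. Their poses are not given: they have to be found in the camera images.
- dome_a: primed white ceramic dome, 56 mm in diameter and 42 mm high, 160 g nominal: flat underside, upright cylindrical wall up to 20 mm, domed above; stands loose on the table. Origin: centre of the flat underside, z up. Round, so its yaw does not matter
- dome_b: primed white ceramic dome, 36 mm in diameter and 30 mm high, 45 g nominal: flat underside, upright cylindrical wall up to 14 mm, domed above; stands loose on the table. Origin: centre of the flat underside, z up. Round, so its yaw does not matter
- dome_c: primed white ceramic dome, 66 mm in diameter and 48 mm high, 250 g nominal: flat underside, upright cylindrical wall up to 22 mm, domed above; stands loose on the table. Origin: centre of the flat underside, z up. Round, so its yaw does not matter
- dome_d: primed white ceramic dome, 46 mm in diameter and 36 mm high, 90 g nominal: flat underside, upright cylindrical wall up to 17 mm, domed above; stands loose on the table. Origin: centre of the flat underside, z up. Round, so its yaw does not matter
- riser_p: one of four alike cork risers fixed in a row on the painting board (plywood, 100 x 620 mm, 12 mm thick, flat on the table): round plug, 28 mm in diameter (foot 34 mm), 22 mm high, so its flat top is 34 mm above the table. Neighbours stand about 85 mm apart, and any of the four may be at any place of the row. Origin: centre of its underside, 12 mm above the table; z up, y along the board
- riser_q: one of four alike cork risers fixed in a row on the painting board (plywood, 100 x 620 mm, 12 mm thick, flat on the table): round plug, 28 mm in diameter (foot 34 mm), 22 mm high, so its flat top is 34 mm above the table. Neighbours stand about 85 mm apart, and any of the four may be at any place of the row. Origin: centre of its underside, 12 mm above the table; z up, y along the board
- riser_r: one of four alike cork risers fixed in a row on the painting board (plywood, 100 x 620 mm, 12 mm thick, flat on the table): round plug, 28 mm in diameter (foot 34 mm), 22 mm high, so its flat top is 34 mm above the table. Neighbours stand about 85 mm apart, and any of the four may be at any place of the row. Origin: centre of its underside, 12 mm above the table; z up, y along the board
- riser_s: one of four alike cork risers fixed in a row on the painting board (plywood, 100 x 620 mm, 12 mm thick, flat on the table): round plug, 28 mm in diameter (foot 34 mm), 22 mm high, so its flat top is 34 mm above the table. Neighbours stand about 85 mm apart, and any of the four may be at any place of the row. Origin: centre of its underside, 12 mm above the table; z up, y along the board
- brush_tin: steel tin, 70 mm in diameter and 95 mm high, with paint brushes standing in it up to 235 mm; fixed at one end of the painting board, in line with the risers, about 122 mm from the nearest riser (a low capped varnish tin, 72 mm in diameter and 55 mm high, is at the other end). Origin: centre of its underside, 12 mm above the table
- painted_dome: finished dome streaked in red, orange and yellow, 54 mm in diameter, 40 mm high, loose on the table among the white ones; still drying, to be left where it is. Origin: centre of its flat underside
There are look-alikes about, which are no part of the job. What is shaped like the dome_c but pink is not meant.

How it is judged:
At the end, for the whole second after the job is handed in: Each white dome rests upright (within 4.5 degrees) on a riser, its centre within 12 mm of the riser's, its underside at the riser's top (34 mm above the table, within 3 mm); counted from the brush tin the risers carry the 66, 56, 46 and 36 mm dome in that order; all are at rest ((horizontal distance between dome_c and riser_p below 0.012 m or horizontal distance between dome_c and riser_q below 0.012 m or horizontal distance between dome_c and riser_r below 0.012 m or horizontal distance between dome_c and riser_s below 0.012 m) and horizontal distance between dome_c and brush_tin between 0.0875 and 0.1575 m and height (world z) of dome_c between 0.031 and 0.037 m and angle between each of dome_c, dome_a, dome_d, dome_b's own z axis and vertical below 0.08 rad and linear speed of each of dome_c, dome_a, dome_d, dome_b below 0.01 m/s and angular speed of each of dome_c, dome_a, dome_d, dome_b below 0.1 rad/s and (horizontal distance between dome_a and riser_p below 0.012 m or horizontal distance between dome_a and riser_q below 0.012 m or horizontal distance between dome_a and riser_r below 0.012 m or horizontal distance between dome_a and riser_s below 0.012 m) and horizontal distance between dome_a and brush_tin between 0.1725 and 0.2425 m and height (world z) of dome_a between 0.031 and 0.037 m and (horizontal distance between dome_d and riser_p below 0.012 m or horizontal distance between dome_d and riser_q below 0.012 m or horizontal distance between dome_d and riser_r below 0.012 m or horizontal distance between dome_d and riser_s below 0.012 m) and horizontal distance between dome_d and brush_tin between 0.2575 and 0.3275 m and height (world z) of dome_d between 0.031 and 0.037 m and (horizontal distance between dome_b and riser_p below 0.012 m or horizontal distance between dome_b and riser_q below 0.012 m or horizontal distance between dome_b and riser_r below 0.012 m or horizontal distance between dome_b and riser_s below 0.012 m) and horizontal distance between dome_b and brush_tin between 0.3425 and 0.4125 m and height (world z) of dome_b between 0.031 and 0.037 m); the robot touches nothing.
It fails at once if the painted dome is shifted by more than 15 mm or tipped (distance of painted_dome from where it was at the start of the episode above 0.015 m or angle between painted_dome's own z axis and vertical above 0.3 rad).
It also fails if it takes over 96 s, if anything falls off the work surface, if the arm or the gripper's body presses on something with over 40 N, if the wrist force passes 120 N, or if a joint passes its speed limit or range.

## Robot

A 6-joint arm with a two-finger parallel gripper is mounted at the origin on the work surface. World frame = base frame: x ahead of the robot, y to its left, z up, the work surface at z = 0. Lengths are in m, angles in rad, forces in N, time in s.
With the tool pointing down it reaches from about 0.325 to 0.875 m from the base axis. Payload 4.4 kg.
Tool frame: the origin (TCP) lies midway between the tips of the shut fingers; the grasp point (between the pads) lies 19 mm behind it (robot.hold_point_z is the distance from the TCP to the grasp point, in m); z points along the fingers, y is the line along which they close (so a half turn about z gives the same grasp; the last joint's range is limited). The gripper opens to 85 mm and grips with 20 to 120 N. Pads are 22 mm wide; open, the fingers measure 114 mm over their backs; the gripper's body (76 mm by 85 mm) begins 54 mm behind the grasp point. The pads swing forward as they close: fully open they stand 13 mm farther back than shut.
Start: joints at [0.967, 0.207, 1.542, -0, 1.393, -0.15], TCP at [0.252, 0.517, 0.231] pointing down, gripper open.
Joint ranges: [-2.73, 2.73], [-0.86, 2.22], [0.23, 2.46], [-1.11, 4.25], [0.08, 2.63], [-2.82, 2.82]. Speed limits (rad/s): [2.79, 2.79, 3.14, 3.14, 3.14, 3.14].

## Interface

Orientations are given as a 3x3 rotation matrix whose columns are the frame's x, y, z axes.
In Python, from plant import robot gives the robot as it stands.
- The arm moves only by the tool run_rows, called after "Request:" as name(argument=value, ...) on one line, values as JSON. Schema: {"type":"object","properties":{"ticks":{"type":"array","items":{"type":"array","items":{"type":"number"},"minItems":6,"maxItems":6},"minItems":1,"maxItems":12},"aperture":{"type":"number"},"force":{"type":"number"},"only":{"type":"string"},"quiet":{"type":"boolean"},"lines":{"type":"string"}},"required":["ticks"],"additionalProperties":false}. ticks is a list of rows, 1 to 12 of them, each of 6 numbers: dx, dy, dz in parts of the range, where 1.0 means 0.4 m, then a rotation vector rx, ry, rz in fractions of the full range, 1 being 2 rad; each row is the pose to reach, as a shift and turn from the pose commanded when the call began, along the tool's axes at that moment; what a row does not reach only later rows make up. A row lasts 1/8 s, in which the tool goes at most 0.0625 m and 0.188 rad, less where a joint would pass 70% of its speed; a pose out of reach is approached as far as the arm can. aperture is the finger opening in m, set as the call begins (left out keeps the last). The fingers move at their own pace and stop on an object; force is the grip in N (left out, the last holds). Time passes only in rows, so rows that do not move let the fingers close. The tool returns the time, the measured TCP pose, the force, the opening and the grip force at its end. only (a regular expression) keeps the lines of the reply that match it, lines (a string "A,B") keeps lines A to B, and quiet returns only ok. Input that does not fit is refused with a message, and nothing moves.
- robot.observe(): the state, without advancing time (a new reading comes with each control period).
- robot.snapshot(name): name is "scene" or "top" or "wrist"; returns (picture, depth): 420x560x3 uint8, red, green, blue; 420x560 float32, m along the optical axis (not along the pixel's ray), 0 where there is no reading.
- robot.camera_info(name): a dict with "camera_matrix" (3x3 intrinsics, pixels), "xyz" and "orientation" of the camera in the world. Camera axes: x right, y down, z forward; pixel columns grow to the right and rows downward; lengths in m; the calibration is good to about 2 mm. A picture is of the moment at which its call begins: read the wrist's pose just before it. camera_info takes no time and is no camera call; for the wrist camera it gives the pose at the moment of the call.
- robot.finish_job(): hands the job in; it is judged then, once.
The state is a dict: "clock": time; "joint_pos": joint angles; "joint_vel": joint speeds; "effort": joint torques, N m; "ee_pos": TCP position; "ee_rot": TCP orientation; "wrist_force": force on the tool from outside, world axes, zero at the start; "ft_torque": the same for the moment, N m; "width": finger opening in m; "grasp_force": force on a finger pad.
Only numpy, scipy, OpenCV 4.12 (cv2) and the standard library are available. Lean on these libraries where they do the work, as an engineer would, in place of code of your own. Each camera call takes 0.05 s, during which the arm holds its last target. There are 200 camera calls.

## Working session

There is one attempt and no reset: what is moved stays moved. The work goes in short steps, Python scripts to look and compute and a tool call to move; the robot and the scene stay as the last step left them, time stands still between calls to the robot, and variables do not carry over. Pictures are saved under pics/ and viewed, at most 14 in all, crops included, and the job is handed in when it is done.

```bash
mkdir -p pics; ls; cat > h.py <<'E'
import numpy as np, cv2
from plant import robot
def snap(name, fn=None):
    info=robot.camera_info(name); im,d=robot.snapshot(name)
    if fn: cv2.imwrite(fn, im[:,:,::-1])
    return im,d,np.array(info["camera_matrix"]),np.array(info["xyz"]),np.array(info["orientation"])
def ray(u,v,K,p,R,z):
    r=R@np.linalg.inv(K)@np.array([u,v,1.]); return p+r*(z-p[2])/r[2]
def cloud(d,K,p,R):
    v,u=np.mgrid[:d.shape[0],:d.shape[1]]
    c=np.stack([(u-K[0,2])/K[0,0]*d,(v-K[1,2])/K[1,1]*d,d],-1)
    return c@R.T+p
E
python3 - <<'E'
from h import *
for n in("top","scene"):
    im,d,K,p,R=snap(n,f"pics/{n}0.png"); np.savez(f"{n}0.npz",im=im,d=d,K=K,p=p,R=R); print(n,p,R.round(3).tolist(),K.tolist())
o=robot.observe(); print(o["ee_rot"],o["ee_pos"],o["clock"],o["width"])
E
```

```text
pics
top [ 0.32599895 -0.00853006  1.26303857] [[0.015, -0.993, 0.118], [-1.0, -0.014, 0.012], [-0.011, -0.119, -0.993]] [[542.5021121692429, 0.0, 275.21099992361053], [0.0, 542.5021121692429, 212.3116706351259], [0.0, 0.0, 1.0]]
scene [ 0.99426699 -0.07264456  0.90994538] [[0.136, 0.85, -0.509], [0.991, -0.112, 0.078], [0.01, -0.515, -0.857]] [[471.9196638842054, 0.0, 282.9136614306636], [0.0, 471.9196638842054, 208.03015722306094], [0.0, 0.0, 1.0]]
[[-8.98798404e-01  4.38360632e-01 -1.17699680e-03]
 [ 4.38362102e-01  8.98796841e-01 -1.70458157e-03]
 [ 3.10659554e-04 -2.04802598e-03 -9.99997855e-01]] [0.25167568 0.5162418  0.23022325] 0.1 0.08516273934312776
```

View pics/top0.png

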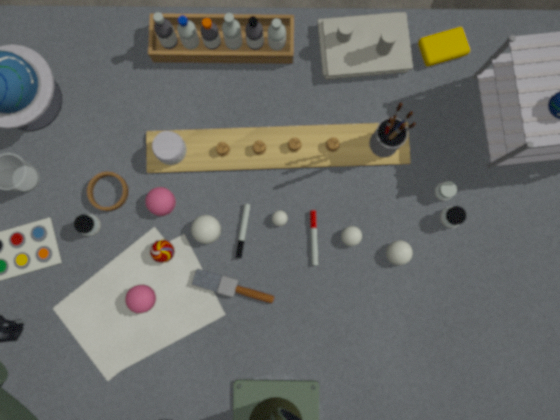

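View pics/scene0.png

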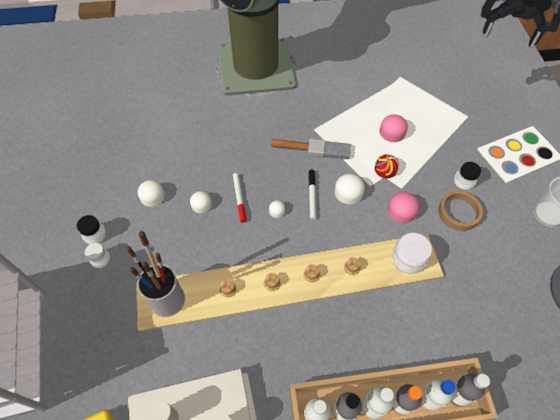

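The top view shows the white domes at (206,229) largest, (400,253), (352,236) and (280,218) smallest. The pink look-alikes are at (160,201) and (141,298), and the painted dome is at (162,251). The risers are at (222,149), (259,147), (295,145) and (333,144), with the brush tin at (391,135). The white object at (446,190) is a bottle. Next I'll measure positions from both views.

```bash
cat > m.py <<'E'
from h import *
def meas(name,seeds,ld=None):
    for k,(u,v,zlo,zhi,rad) in seeds.items():
        P=ld[1]; 
        c=ray(u,v,ld[2],ld[3],ld[4],zlo)
        m=(P[...,2]>zlo)&(P[...,2]<zhi)&(np.hypot(P[...,0]-c[0],P[...,1]-c[1])<rad)
        n,l,s,_=cv2.connectedComponentsWithStats(m.astype(np.uint8)); 
        i=1+np.argmax(s[1:,4]); m=l==i; q=P[m]
        (x,y),r=cv2.minEnclosingCircle(q[:,:2].astype(np.float32))
        print(name,k,"n",m.sum(),"circ",np.round([x,y,r*2],4),"mean",q.mean(0).round(4),"zmax",np.percentile(q[:,2],[50,98]).round(4))
E
python3 - <<'E'
from m import *
for n,S in dict(top=dict(c=(206,229,.008,.07,.05),a=(400,253,.008,.07,.05),d=(352,236,.008,.07,.05),b=(280,218,.008,.07,.04),r1=(333,144,.028,.045,.03),r2=(295,145,.028,.045,.03),r3=(259,147,.028,.045,.03),r4=(222,149,.028,.045,.03),tin=(391,135,.09,.115,.06),varn=(169,147,.055,.08,.06),paint=(162,251,.008,.07,.04),pink=(160,201,.008,.07,.05)),
 scene=dict(c=(349,188,.008,.07,.05),a=(151,194,.008,.07,.05),d=(201,203,.008,.07,.05),b=(277,210,.008,.07,.04),r1=(228,286,.028,.045,.03),r2=(272,281,.028,.045,.03),r3=(312,272,.028,.045,.03),r4=(352,265,.028,.045,.03),paint=(386,167,.008,.07,.04),pink=(404,207,.008,.07,.05))).items():
    z=np.load(n+"0.npz"); P=cloud(z["d"],z["K"],z["p"],z["R"]); meas(n,S,(0,P,z["K"],z["p"],z["R"]))
    print(np.median(P[...,2]))
z=np.load("top0.npz"); print([ray(u,v,z["K"],z["p"],z["R"],.02)[:2].round(3).tolist() for u,v in[(244,230),(314,238),(250,290),(446,190),(456,216)]])
E
```

```text
top c n 655 circ [0.4329 0.1658 0.0654] mean [0.4315 0.1634 0.0393] zmax [0.0411 0.0501]
top a n 488 circ [ 0.3856 -0.2781  0.0564] mean [ 0.3851 -0.2746  0.034 ] zmax [0.0352 0.044 ]
top d n 321 circ [ 0.4231 -0.1687  0.047 ] mean [ 0.4216 -0.1673  0.0296] zmax [0.0303 0.0388]
top b n 189 circ [ 0.4616 -0.0029  0.0357] mean [ 0.4605 -0.0029  0.0252] zmax [0.0256 0.0334]
top r1 n 112 circ [ 0.6365 -0.1246  0.0286] mean [ 0.6364 -0.1247  0.0342] zmax [0.034 0.04 ]
top r2 n 115 circ [ 0.6354 -0.0354  0.0291] mean [ 0.6345 -0.0356  0.0344] zmax [0.0342 0.0394]
top r3 n 114 circ [0.6273 0.0475 0.0284] mean [0.6268 0.047  0.0342] zmax [0.0344 0.0392]
top r4 n 114 circ [0.6225 0.1325 0.0285] mean [0.6222 0.1319 0.0345] zmax [0.0343 0.0396]
top tin n 599 circ [ 0.6434 -0.2461  0.0715] mean [ 0.6366 -0.2406  0.1072] zmax [0.1076 0.1132]
top varn n 734 circ [0.6173 0.2529 0.0708] mean [0.6164 0.2518 0.0667] zmax [0.0674 0.0721]
top paint n 460 circ [0.3816 0.265  0.0564] mean [0.381  0.2626 0.0328] zmax [0.0342 0.0427]
top pink n 669 circ [0.4964 0.2741 0.066 ] mean [0.4941 0.27   0.0385] zma
[... 393 characters left out ...]
233] zmax [0.0248 0.0319]
scene r1 n 163 circ [ 0.6374 -0.1275  0.0291] mean [ 0.6377 -0.1272  0.0345] zmax [0.0346 0.0378]
scene r2 n 158 circ [ 0.6352 -0.0387  0.029 ] mean [ 0.6361 -0.0381  0.0343] zmax [0.0347 0.0371]
scene r3 n 154 circ [0.6278 0.0439 0.0284] mean [0.6283 0.044  0.0344] zmax [0.0347 0.0377]
scene r4 n 150 circ [0.6232 0.1293 0.0289] mean [0.624  0.1293 0.0345] zmax [0.0346 0.0379]
scene paint n 434 circ [0.3833 0.2633 0.057 ] mean [0.3906 0.2587 0.0303] zmax [0.0324 0.0425]
scene pink n 742 circ [0.4989 0.2709 0.0652] mean [0.5069 0.2655 0.0354] zmax [0.0386 0.0493]
0.0014954948455729866
[[0.432, 0.078], [0.416, -0.083], [0.296, 0.062], [0.532, -0.387], [0.471, -0.409]]
```

```bash
cat >> h.py <<'E'
from scipy.spatial.transform import Rotation as Ro
G=np.array([[0,1,0],[1,0,0],[0,0,-1.]])  # wanted tool axes: x=+Y, y=+X, z=down
def go(x,y,z):
    o=robot.observe(); R=np.array(o["ee_rot"]); p=np.array(o["ee_pos"])
    print("t",o["clock"],"pos",p.round(4),"F",np.round(o["wrist_force"],1),"w",round(o["width"],4),"g",round(o["grasp_force"],1))
    print("shift",(R.T@(np.array([x,y,z])-p)).round(4),"rot",Ro.from_matrix(R.T@G).as_rotvec().round(4))
E
python3 - <<'E'
from h import *
go(.434,.1643,.16)
z=np.load("top0.npz"); im=z["im"]; P=cloud(z["d"],z["K"],z["p"],z["R"])
cv2.imwrite("pics/crop1.png",cv2.resize(im[120:310,120:460,::-1],None,fx=2.3,fy=2.3,interpolation=3))
z=np.load("scene0.npz"); P=np.r_[P.reshape(-1,3),cloud(z["d"],z["K"],z["p"],z["R"]).reshape(-1,3)]
b=P[(P[:,2]>.125)&(np.hypot(P[:,0]-.643,P[:,1]+.247)<.12)]; print("brush",b.min(0),b.max(0))
E
```

```text
t 0.1 pos [0.2517 0.5162 0.2302] F [-0.5 -0.2  0.4] w 0.0852 g 0.0
shift [-0.3182 -0.2363  0.0706] rot [-2.000e-03  9.000e-04  1.117e+00]
brush [ 0.61503871 -0.27103326  0.12506622] [ 0.66905253 -0.21792227  0.2539281 ]
```

View pics/crop1.png

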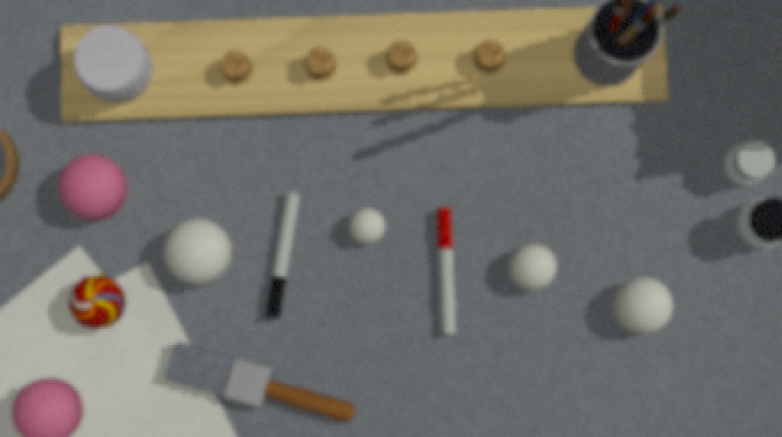

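The crop shows four plain white domes, at crop pixels (198,251) c, (367,226) b, (533,267) d and (643,306) a. Their measured diameters are 65.5, 35.6, 47 and 56.5 mm, which match the list. The two pink ones and the painted one at (97,301) are not meant. I start with c.

Units first: shifts go in shares of 0.4 m and turns go in shares of 2 rad. So -0.318 m / 0.4 = -0.795, -0.28 m / 0.4 = -0.7, 1.117 rad / 2 = 0.5585.

Request:
run_rows(ticks=[[-0.1, -0.075, 0, 0, 0, 0.075], [-0.2, -0.15, 0, 0, 0, 0.15], [-0.3, -0.225, 0, 0, 0, 0.225], [-0.4, -0.3, 0, 0, 0, 0.3], [-0.5, -0.375, 0, 0, 0, 0.375], [-0.6, -0.45, 0.05, 0, 0, 0.45], [-0.7, -0.525, 0.1, -0.001, 0.0005, 0.525], [-0.795, -0.59, 0.15, -0.001, 0.0005, 0.5585], [-0.795, -0.59, 0.175, -0.001, 0.0005, 0.5585], [-0.795, -0.59, 0.175, -0.001, 0.0005, 0.5585], [-0.795, -0.59, 0.175, -0.001, 0.0005, 0.5585]], aperture=0.085)

```text
clock: 1.48
ee_pos: [0.4342, 0.1663, 0.1617]
ee_rot: [[-0.002, 1.0, 0.002], [1.0, 0.002, 0.002], [0.002, 0.002, -1.0]]
wrist_force: [-0.4, -0.0, -0.3]
width: 0.0849
grasp_force: 0.0
```

```bash
python3 - <<'E'
from h import *
from m import meas
im,d,K,p,R=snap("wrist","pics/w1.png"); P=cloud(d,K,p,R); np.savez("w1.npz",im=im,P=P)
go(.434,.1643,0)
m=(P[...,2]>.008)&(P[...,2]<.06)&(np.hypot(P[...,0]-.434,P[...,1]-.1643)<.045); q=P[m]
print(m.sum(), cv2.minEnclosingCircle(q[:,:2].astype(np.float32)), q[:,2].max())
E
```

```text
t 1.525 pos [0.4344 0.1664 0.1619] F [ 0.7  1.1 -0.8] w 0.085 g 0.0
shift [-0.0024 -0.0008  0.1619] rot [ 0.0022 -0.0022  0.0021]
3477 ((0.43307605385780334, 0.16729436814785004), 0.032920751720666885) 0.04862068031064909
```

View pics/w1.png

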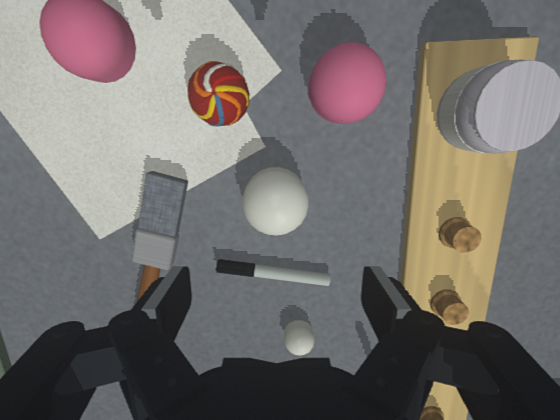

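The wrist view shows the large white dome at (276,201), between the pink dome at (348,82) and the marker pen. Its height of 48.6 mm and diameter of 65.8 mm match c. I go down and grip.

Scaled: 0.16 m / 0.4 = 0.4, 0.15 m / 0.4 = 0.375, -0.002 rad / 2 = -0.001.

Request:
run_rows(ticks=[[0, -0.0025, 0.125, 0.001, -0.001, 0.001], [0, -0.0025, 0.25, 0.001, -0.001, 0.001], [0, -0.0025, 0.325, 0.001, -0.001, 0.001], [0, -0.0025, 0.375, 0.001, -0.001, 0.001], [0, -0.0025, 0.4, 0.001, -0.001, 0.001], [0, -0.0025, 0.4, 0.001, -0.001, 0.001]], aperture=0.085)

```text
clock: 2.28
ee_pos: [0.4335, 0.1661, 0.0014]
ee_rot: [[0.001, 1.0, -0.001], [1.0, -0.001, -0.0], [-0.0, -0.001, -1.0]]
wrist_force: [-0.3, -0.1, -0.2]
width: 0.0852
grasp_force: 0.0
```

Request:
run_rows(ticks=[[0, 0, 0, 0, 0, 0], [0, 0, 0, 0, 0, 0], [0, 0, 0, 0, 0, 0], [0, 0, 0, 0, 0, 0], [0, 0, 0, 0, 0, 0]], aperture=0.05, force=40)

```text
clock: 2.9
ee_pos: [0.4347, 0.166, 0.0029]
ee_rot: [[0.002, 1.0, 0.001], [1.0, -0.002, 0.001], [0.001, 0.001, -1.0]]
wrist_force: [-1.4, 1.3, 5.7]
width: 0.0646
grasp_force: 44.0
```

Scaled: -0.291 m / 0.4 = -0.7275, -0.12 m / 0.4 = -0.3.

```bash
python3 - <<'E'
from h import *
P=np.load("w1.npz")["P"]
for n,(x,y,l,h,r) in dict(r4=(.6228,.131,.03,.042,.025),r3=(.6275,.0457,.03,.042,.025),b=(.4625,-.0045,.008,.05,.03),paint=(.3825,.264,.008,.05,.04)).items():
    q=P[(P[...,2]>l)&(P[...,2]<h)&(np.hypot(P[...,0]-x,P[...,1]-y)<r)]
    print(n,len(q),cv2.minEnclosingCircle(q[:,:2].astype(np.float32)),q.mean(0))
E
```

```text
r4 623 ((0.6222394108772278, 0.1332685947418213), 0.014683435671031475) [0.62158385 0.1335347  0.03266911]
r3 495 ((0.6265057921409607, 0.04738312587141991), 0.014735105447471142) [0.62585413 0.0483583  0.03262514]
b 743 ((0.46108317375183105, -0.0011494823265820742), 0.01776018552482128) [0.46039463 0.00475832 0.0213627 ]
paint 3128 ((0.38145682215690613, 0.26707136631011963), 0.0279509499669075) [0.38408147 0.26628737 0.03210484]
```

Request:
run_rows(ticks=[[0, 0, -0.05, 0, 0, 0], [0, 0, -0.15, 0, 0, 0], [-0.05, 0.025, -0.25, 0, 0, 0], [-0.125, 0.0875, -0.3, 0, 0, 0], [-0.225, 0.15, -0.3, 0, 0, 0], [-0.325, 0.225, -0.3, 0, 0, 0], [-0.425, 0.3, -0.3, 0, 0, 0], [-0.525, 0.3625, -0.3, 0, 0, 0], [-0.625, 0.425, -0.3, 0, 0, 0], [-0.7, 0.475, -0.3, 0, 0, 0], [-0.7275, 0.5075, -0.3, 0, 0, 0], [-0.7275, 0.5075, -0.3, 0, 0, 0]])

```text
clock: 4.4
ee_pos: [0.6364, -0.1269, 0.1211]
ee_rot: [[0.004, 1.0, -0.001], [1.0, -0.004, -0.0], [-0.0, -0.001, -1.0]]
wrist_force: [0.6, 1.3, -3.1]
width: 0.0639
grasp_force: 46.0
```

```bash
python3 - <<'E'
from h import *
im,d,K,p,R=snap("wrist","pics/w2.png"); P=cloud(d,K,p,R); np.savez("w2.npz",im=im,P=P)
go(.637,-.1255,.0365)
for n,(x,y,l,h,r) in dict(r1=(.637,-.1255,.03,.042,.025),r2=(.635,-.037,.03,.042,.025),r3=(.6275,.0457,.03,.042,.025),r4=(.6228,.131,.03,.042,.025)).items():
    q=P[(P[...,2]>l)&(P[...,2]<h)&(np.hypot(P[...,0]-x,P[...,1]-y)<r)]
    if len(q)>20: print(n,len(q),cv2.minEnclosingCircle(q[:,:2].astype(np.float32)),q.mean(0))
E
```

```text
t 4.45 pos [ 0.6357 -0.1258  0.1208] F [ 0.   0.2 -2.1] w 0.0643 g 46.0
shift [0.0003 0.0015 0.0843] rot [-0.0019 -0.0004 -0.0027]
r1 226 ((0.6363627910614014, -0.11883081495761871), 0.012350652366876602) [ 0.63652144 -0.11500469  0.0325537 ]
r2 1193 ((0.6348487138748169, -0.03527505695819855), 0.013983920216560364) [ 0.63483896 -0.03494971  0.03278114]
```

View pics/w2.png

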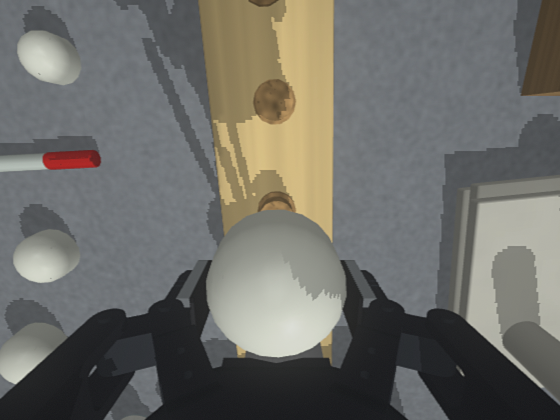

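The wrist view shows dome c held square, at (276,285). Riser 1 is just peeking out behind it at (276,200), and riser 2 is at (274,100). I lower and release.

Scaled: 0.0855 m / 0.4 = 0.2138, 0.085 m / 0.4 = 0.2125, -0.002 rad / 2 = -0.001.

Request:
run_rows(ticks=[[0.0038, 0.0025, 0.075, -0.0005, 0, -0.001], [0.0038, 0.0025, 0.1375, -0.0005, 0, -0.001], [0.0038, 0.0025, 0.175, -0.0005, 0, -0.001], [0.0038, 0.0025, 0.195, -0.0005, 0, -0.001], [0.0038, 0.0025, 0.2075, -0.0005, 0, -0.001], [0.0038, 0.0025, 0.2125, -0.0005, 0, -0.001], [0.0038, 0.0025, 0.2138, -0.0005, 0, -0.001], [0.0038, 0.0025, 0.2138, -0.0005, 0, -0.001]])

```text
clock: 5.45
ee_pos: [0.6376, -0.1244, 0.037]
ee_rot: [[-0.0, 1.0, 0.001], [1.0, 0.0, -0.0], [-0.0, 0.001, -1.0]]
wrist_force: [-2.6, 1.2, 4.6]
width: 0.0641
grasp_force: 46.5
```

```bash
python3 - <<'E'
from h import *
go(.6365,-.1245,.0365)
E
```

```text
t 5.45 pos [ 0.6376 -0.1244  0.037 ] F [-2.6  1.2  4.6] w 0.0641 g 46.5
shift [-0.0001 -0.0011  0.0005] rot [0.0013 0.0005 0.    ]
```

Request:
run_rows(ticks=[[0, 0, 0, 0, 0, 0], [0, 0, 0, 0, 0, 0], [0, 0, 0, 0, 0, 0], [0, 0, 0, 0, 0, 0]], aperture=0.085)

```text
clock: 5.95
ee_pos: [0.6371, -0.1244, 0.0356]
ee_rot: [[-0.0, 1.0, 0.0], [1.0, 0.0, -0.0], [-0.0, 0.0, -1.0]]
wrist_force: [0.6, -0.9, -0.9]
width: 0.0851
grasp_force: 0.0
```

Request:
run_rows(ticks=[[0, 0, -0.025, 0.0005, 0, 0], [0, 0, -0.075, 0.0005, 0, 0], [0, 0, -0.175, 0.0005, 0, 0], [0, -0.05, -0.275, 0.0005, 0, 0], [-0.025, -0.15, -0.2875, 0.0005, 0, 0], [-0.0875, -0.25, -0.2875, 0.0005, 0, 0], [-0.15, -0.35, -0.2875, 0.0005, 0, 0], [-0.225, -0.45, -0.2875, 0.0005, 0, 0], [-0.3, -0.55, -0.2875, 0.0005, 0, 0], [-0.3625, -0.6, -0.2875, 0.0005, 0, 0], [-0.3813, -0.625, -0.2875, 0.0005, 0, 0], [-0.3813, -0.625, -0.2875, 0.0005, 0, 0]])

```text
clock: 7.45
ee_pos: [0.3873, -0.2771, 0.1516]
ee_rot: [[0.001, 1.0, 0.001], [1.0, -0.001, -0.001], [-0.001, 0.001, -1.0]]
wrist_force: [0.5, 0.6, -0.2]
width: 0.0852
grasp_force: 0.0
```

```bash
cat >> h.py <<'E'
def look(things,fn=None,cam="wrist"):
    im,d,K,p,R=snap(cam,fn); P=cloud(d,K,p,R)
    for n,(x,y,l,h,r) in things.items():
        q=P[(P[...,2]>l)&(P[...,2]<h)&(np.hypot(P[...,0]-x,P[...,1]-y)<r)]
        if len(q)>20:
            c,r=cv2.minEnclosingCircle(q[:,:2].astype(np.float32)); print(n,len(q),np.round([*c,2*r],4),"z",q[:,2].min().round(4),np.percentile(q[:,2],99).round(4))
E
python3 - <<'E'
from h import *
go(.3865,-.277,.003)
look(dict(a=(.3865,-.278,.008,.06,.045),d=(.424,-.169,.008,.06,.04)),"pics/w3.png")
look(dict(c=(.637,-.126,.045,.1,.055),r2=(.635,-.037,.03,.045,.025)),"pics/t3.png","top")
look(dict(c=(.637,-.126,.045,.1,.055),r2=(.635,-.037,.03,.045,.025)),"pics/s3.png","scene")
E
```

```text
t 7.45 pos [ 0.3873 -0.2771  0.1516] F [ 0.5  0.6 -0.2] w 0.0852 g 0.0
shift [ 0.0003 -0.0009  0.1486] rot [ 0.0006  0.0009 -0.0013]
a 2628 [ 0.3853 -0.2774  0.0554] z 0.0083 0.0411
d 2406 [ 0.422  -0.169   0.0455] z 0.008 0.0353
c 677 [ 0.6362 -0.124   0.0664] z 0.0454 0.0856
r2 103 [ 0.6355 -0.035   0.0286] z 0.0302 0.0395
c 946 [ 0.6383 -0.126   0.0663] z 0.045 0.0836
r2 152 [ 0.6351 -0.0384  0.0289] z 0.0305 0.0383
```

View pics/s3.png

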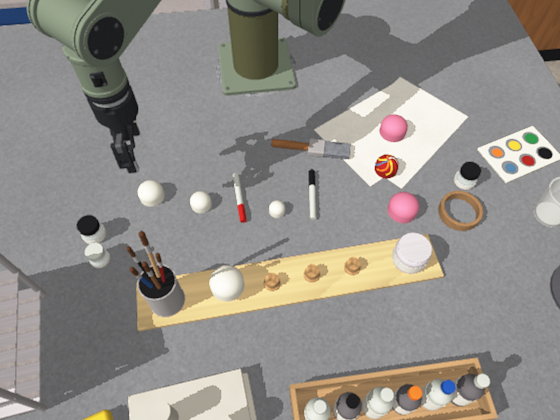

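Dome c sits upright at (227,283) on the riser next to the tin. Its measured centre is within about 2 mm of that riser in both views. Next is a.

Scaled: 0.149 m / 0.4 = 0.3725, -0.0015 m / 0.4 = -0.0038, -0.001 rad / 2 = -0.0005.

Request:
run_rows(ticks=[[0, -0.0038, 0.125, 0, 0.0005, -0.0005], [0, -0.0038, 0.25, 0, 0.0005, -0.0005], [0, -0.0038, 0.325, 0, 0.0005, -0.0005], [0, -0.0038, 0.355, 0, 0.0005, -0.0005], [0, -0.0038, 0.3725, 0, 0.0005, -0.0005], [0, -0.0038, 0.3725, 0, 0.0005, -0.0005]], aperture=0.085)

```text
clock: 8.35
ee_pos: [0.3862, -0.2772, 0.0022]
ee_rot: [[-0.002, 1.0, -0.0], [1.0, 0.002, -0.0], [-0.0, -0.0, -1.0]]
wrist_force: [-0.1, -0.4, 0.1]
width: 0.0849
grasp_force: 0.0
```

Request:
run_rows(ticks=[[0, 0, 0, 0, 0, 0], [0, 0, 0, 0, 0, 0], [0, 0, 0, 0, 0, 0], [0, 0, 0, 0, 0, 0], [0, 0, 0, 0, 0, 0], [0, 0, 0, 0, 0, 0]], aperture=0.04, force=40)

```text
clock: 9.1
ee_pos: [0.3861, -0.2777, 0.0031]
ee_rot: [[-0.001, 1.0, 0.001], [1.0, 0.001, -0.001], [-0.001, 0.001, -1.0]]
wrist_force: [-0.5, 1.8, 5.3]
width: 0.0543
grasp_force: 41.6
```

```bash
python3 - <<'E'
from h import *
go(.635,-.0355,.157)
E
```

```text
t 9.1 pos [ 0.3861 -0.2777  0.0031] F [-0.5  1.8  5.3] w 0.0543 g 41.6
shift [ 0.2418  0.2492 -0.1539] rot [0.0006 0.0008 0.001 ]
```

Scaled: 0.249 m / 0.4 = 0.6225, 0.242 m / 0.4 = 0.605.

Request:
run_rows(ticks=[[0, 0, -0.05, 0, 0, 0], [0, 0, -0.15, 0, 0, 0], [0.05, 0.05, -0.25, 0, 0, 0], [0.125, 0.125, -0.3, 0, 0, 0], [0.2125, 0.2125, -0.3, 0, 0, 0], [0.3, 0.3, -0.3, 0, 0, 0], [0.3875, 0.3875, -0.3, 0, 0, 0], [0.475, 0.475, -0.3, 0, 0, 0], [0.55, 0.55, -0.3, 0, 0, 0], [0.595, 0.61, -0.3, 0, 0, 0], [0.605, 0.6225, -0.3, 0, 0, 0], [0.605, 0.6225, -0.3, 0, 0, 0]])

```text
clock: 10.6
ee_pos: [0.6337, -0.0348, 0.1213]
ee_rot: [[-0.001, 1.0, -0.002], [1.0, 0.001, 0.001], [0.001, -0.002, -1.0]]
wrist_force: [-0.5, -0.5, -2.3]
width: 0.0542
grasp_force: 43.3
```

```bash
python3 - <<'E'
from h import *
go(.635,-.0355,.038)
E
```

```text
t 10.6 pos [ 0.6337 -0.0348  0.1213] F [-0.5 -0.5 -2.3] w 0.0542 g 43.3
shift [-0.0007  0.0015  0.0833] rot [-0.0021 -0.0006  0.0014]
```

Scaled: 0.0855 m / 0.4 = 0.2138, 0.085 m / 0.4 = 0.2125, -0.001 rad / 2 = -0.0005.

Request:
run_rows(ticks=[[-0.0013, 0.0025, 0.075, -0.0005, 0, 0.0005], [-0.0013, 0.0025, 0.1375, -0.0005, 0, 0.0005], [-0.0013, 0.0025, 0.175, -0.0005, 0, 0.0005], [-0.0013, 0.0025, 0.195, -0.0005, 0, 0.0005], [-0.0013, 0.0025, 0.2075, -0.0005, 0, 0.0005], [-0.0013, 0.0025, 0.2125, -0.0005, 0, 0.0005], [-0.0013, 0.0025, 0.2138, -0.0005, 0, 0.0005], [-0.0013, 0.0025, 0.2138, -0.0005, 0, 0.0005]])

```text
clock: 11.6
ee_pos: [0.6358, -0.0353, 0.0372]
ee_rot: [[-0.0, 1.0, 0.001], [1.0, 0.0, 0.0], [0.0, 0.001, -1.0]]
wrist_force: [-2.4, 0.8, 2.5]
width: 0.0544
grasp_force: 43.7
```

Request:
run_rows(ticks=[[0, 0, 0, 0, 0, 0], [0, 0, 0, 0, 0, 0], [0, 0, 0, 0, 0, 0], [0, 0, 0, 0, 0, 0]], aperture=0.085)

```text
clock: 12.1
ee_pos: [0.6353, -0.0351, 0.0361]
ee_rot: [[-0.0, 1.0, 0.0], [1.0, 0.0, 0.001], [0.001, 0.0, -1.0]]
wrist_force: [0.3, -0.7, 0.6]
width: 0.0856
grasp_force: 0.0
```

```bash
python3 - <<'E'
from h import *
go(.4225,-.1685,.155)
E
```

```text
t 12.1 pos [ 0.6353 -0.0351  0.0361] F [ 0.3 -0.7  0.6] w 0.0856 g 0.0
shift [-0.1333 -0.2128 -0.1191] rot [ 0.0002 -0.0008  0.    ]
```

Scaled: -0.213 m / 0.4 = -0.5325, -0.2 m / 0.4 = -0.5.

Request:
run_rows(ticks=[[0, 0, -0.025, 0, 0, 0], [0, 0, -0.075, 0, 0, 0], [0, 0, -0.175, 0, 0, 0], [0, -0.05, -0.275, 0, 0, 0], [-0.025, -0.15, -0.2975, 0, 0, 0], [-0.0875, -0.25, -0.2975, 0, 0, 0], [-0.15, -0.35, -0.2975, 0, 0, 0], [-0.225, -0.45, -0.2975, 0, 0, 0], [-0.3, -0.5, -0.2975, 0, 0, 0], [-0.3325, -0.5325, -0.2975, 0, 0, 0], [-0.3325, -0.5325, -0.2975, 0, 0, 0]])

```text
clock: 13.48
ee_pos: [0.4223, -0.1693, 0.1566]
ee_rot: [[0.003, 1.0, 0.003], [1.0, -0.003, -0.001], [-0.001, 0.003, -1.0]]
wrist_force: [0.9, -0.6, 0.4]
width: 0.0848
grasp_force: 0.0
```

```bash
python3 - <<'E'
from h import *
go(.4225,-.1685,.003)
look(dict(d=(.424,-.169,.008,.06,.04)),"pics/w4.png")
for c in("top","scene"): look(dict(c=(.637,-.126,.045,.1,.045),a=(.635,-.037,.045,.1,.045)),f"pics/{c}4.png",c)
E
```

```text
t 13.475 pos [ 0.4223 -0.1693  0.1566] F [ 0.9 -0.6  0.4] w 0.0848 g 0.0
shift [ 0.0008 -0.0002  0.1536] rot [ 0.0025  0.0006 -0.0025]
d 1689 [ 0.4221 -0.1683  0.0455] z 0.0084 0.0352
c 675 [ 0.6361 -0.1244  0.0667] z 0.0456 0.085
a 480 [ 0.6348 -0.0359  0.0564] z 0.0457 0.079
c 943 [ 0.6386 -0.1262  0.0655] z 0.0453 0.0842
a 667 [ 0.6363 -0.0386  0.0565] z 0.045 0.0783
```

Dome a is placed within 1 to 2 mm. Next is d.

Scaled: 0.152 m / 0.4 = 0.38, 0.001 m / 0.4 = 0.0025, -0.002 rad / 2 = -0.001.

Request:
run_rows(ticks=[[0.0025, 0, 0.125, 0.001, 0, -0.001], [0.0025, 0, 0.25, 0.001, 0, -0.001], [0.0025, 0, 0.325, 0.001, 0, -0.001], [0.0025, 0, 0.3625, 0.001, 0, -0.001], [0.0025, 0, 0.38, 0.001, 0, -0.001], [0.0025, 0, 0.38, 0.001, 0, -0.001]], aperture=0.085)

```text
clock: 14.38
ee_pos: [0.423, -0.1673, 0.0035]
ee_rot: [[-0.002, 1.0, -0.001], [1.0, 0.002, 0.0], [0.0, -0.001, -1.0]]
wrist_force: [-0.3, 0.3, -0.3]
width: 0.0845
grasp_force: 0.0
```

Request:
run_rows(ticks=[[0, 0, 0, 0, 0, 0], [0, 0, 0, 0, 0, 0], [0, 0, 0, 0, 0, 0], [0, 0, 0, 0, 0, 0], [0, 0, 0, 0, 0, 0], [0, 0, 0, 0, 0, 0]], aperture=0.03, force=35)

```text
clock: 15.12
ee_pos: [0.4229, -0.1676, 0.0041]
ee_rot: [[-0.002, 1.0, -0.0], [1.0, 0.002, -0.0], [-0.0, -0.0, -1.0]]
wrist_force: [-0.9, 1.4, 5.9]
width: 0.0443
grasp_force: 35.7
```

```bash
python3 - <<'E'
from h import *
go(.627,.0475,.157)
E
```

```text
t 15.125 pos [ 0.4229 -0.1676  0.0041] F [-0.9  1.4  5.9] w 0.0443 g 35.7
shift [ 0.2147  0.2044 -0.153 ] rot [-0.0004  0.0001  0.0019]
```

Scaled: 0.215 m / 0.4 = 0.5375, -0.12 m / 0.4 = -0.3.

Request:
run_rows(ticks=[[0, 0, -0.05, 0, 0, 0], [0, 0, -0.15, 0, 0, 0], [0.05, 0.05, -0.25, 0, 0, 0], [0.125, 0.125, -0.3, 0, 0, 0], [0.2, 0.2, -0.3, 0, 0, 0], [0.275, 0.275, -0.3, 0, 0, 0], [0.35, 0.35, -0.3, 0, 0, 0], [0.425, 0.4125, -0.3, 0, 0, 0], [0.5, 0.475, -0.3, 0, 0, 0], [0.53, 0.505, -0.3, 0, 0, 0], [0.5375, 0.5113, -0.3, 0, 0, 0], [0.5375, 0.5113, -0.3, 0, 0, 0]])

```text
clock: 16.62
ee_pos: [0.6258, 0.0475, 0.1225]
ee_rot: [[-0.001, 1.0, -0.003], [1.0, 0.001, 0.0], [0.0, -0.003, -1.0]]
wrist_force: [-0.2, 0.1, -0.8]
width: 0.0442
grasp_force: 36.4
```

```bash
python3 - <<'E'
from h import *
go(.627,.0475,.039)
E
```

```text
t 16.625 pos [0.6258 0.0475 0.1225] F [-0.2  0.1 -0.8] w 0.0442 g 36.4
shift [-0.      0.0015  0.0834] rot [-0.0032 -0.0004  0.0015]
```

Scaled: 0.0855 m / 0.4 = 0.2138, 0.085 m / 0.4 = 0.2125, -0.002 rad / 2 = -0.001.

Request:
run_rows(ticks=[[0, 0.0025, 0.075, -0.001, 0, 0.0005], [0, 0.0025, 0.1375, -0.001, 0, 0.0005], [0, 0.0025, 0.175, -0.001, 0, 0.0005], [0, 0.0025, 0.195, -0.001, 0, 0.0005], [0, 0.0025, 0.2075, -0.001, 0, 0.0005], [0, 0.0025, 0.2125, -0.001, 0, 0.0005], [0, 0.0025, 0.2138, -0.001, 0, 0.0005], [0, 0.0025, 0.2138, -0.001, 0, 0.0005]])

```text
clock: 17.62
ee_pos: [0.628, 0.0483, 0.0382]
ee_rot: [[-0.001, 1.0, 0.001], [1.0, 0.001, 0.001], [0.001, 0.001, -1.0]]
wrist_force: [0.1, -0.8, 1.3]
width: 0.0443
grasp_force: 36.6
```

Request:
run_rows(ticks=[[0, 0, 0, 0, 0, 0], [0, 0, 0, 0, 0, 0], [0, 0, 0, 0, 0, 0], [0, 0, 0, 0, 0, 0]], aperture=0.085)

```text
clock: 18.12
ee_pos: [0.6273, 0.0483, 0.0372]
ee_rot: [[-0.001, 1.0, 0.0], [1.0, 0.001, 0.001], [0.001, 0.0, -1.0]]
wrist_force: [0.4, -0.6, 0.1]
width: 0.085
grasp_force: 0.0
```

```bash
python3 - <<'E'
from h import *
go(.461,-.003,.155)
E
```

```text
t 18.125 pos [0.6273 0.0483 0.0372] F [ 0.4 -0.6  0.1] w 0.085 g 0.0
shift [-0.051  -0.1664 -0.1178] rot [ 0.     -0.0008  0.001 ]
```

Scaled: -0.166 m / 0.4 = -0.415, -0.15 m / 0.4 = -0.375, 0.001 rad / 2 = 0.0005.

Request:
run_rows(ticks=[[0, 0, -0.025, 0, 0, 0.0005], [0, 0, -0.075, 0, 0, 0.0005], [0, 0, -0.175, 0, 0, 0.0005], [0, -0.05, -0.275, 0, 0, 0.0005], [-0.025, -0.125, -0.295, 0, 0, 0.0005], [-0.05, -0.225, -0.295, 0, 0, 0.0005], [-0.075, -0.3, -0.295, 0, 0, 0.0005], [-0.1, -0.375, -0.295, 0, 0, 0.0005], [-0.1275, -0.415, -0.295, 0, 0, 0.0005], [-0.1275, -0.415, -0.295, 0, 0, 0.0005]])

```text
clock: 19.38
ee_pos: [0.4615, -0.0037, 0.1563]
ee_rot: [[0.001, 1.0, 0.002], [1.0, -0.001, 0.0], [0.0, 0.002, -1.0]]
wrist_force: [0.9, 0.2, 0.0]
width: 0.0849
grasp_force: 0.0
```

```bash
python3 - <<'E'
from h import *
go(.461,-.003,.004)
look(dict(b=(.461,-.003,.008,.06,.03)),"pics/w5.png")
for c in("top","scene"): look(dict(d=(.627,.046,.045,.1,.04),b=(.4625,-.004,.008,.06,.03)),f"pics/{c}5.png",c)
E
```

```text
t 19.375 pos [ 0.4615 -0.0037  0.1563] F [0.9 0.2 0. ] w 0.0849 g 0.0
shift [ 0.0006 -0.0008  0.1523] rot [ 0.0023 -0.0004 -0.0014]
b 999 [ 0.4614 -0.0019  0.0353] z 0.0081 0.0293
d 298 [0.6274 0.0464 0.046 ] z 0.0464 0.0742
d 429 [0.6289 0.0437 0.0459] z 0.0452 0.0721
b 208 [ 0.4637 -0.006   0.0353] z 0.0091 0.0317
```

Scaled: 0.152 m / 0.4 = 0.38, 0.0015 m / 0.4 = 0.0038, 0.002 rad / 2 = 0.001.

Request:
run_rows(ticks=[[0.0038, 0, 0.125, 0.001, 0, -0.0005], [0.0038, 0, 0.25, 0.001, 0, -0.0005], [0.0038, 0, 0.325, 0.001, 0, -0.0005], [0.0038, 0, 0.3625, 0.001, 0, -0.0005], [0.0038, 0, 0.38, 0.001, 0, -0.0005], [0.0038, 0, 0.38, 0.001, 0, -0.0005]], aperture=0.085)

```text
clock: 20.27
ee_pos: [0.4623, -0.0014, 0.0037]
ee_rot: [[-0.001, 1.0, -0.001], [1.0, 0.001, 0.001], [0.001, -0.001, -1.0]]
wrist_force: [-0.0, -0.7, -0.4]
width: 0.0851
grasp_force: 0.0
```

Request:
run_rows(ticks=[[0, 0, 0, 0, 0, 0], [0, 0, 0, 0, 0, 0], [0, 0, 0, 0, 0, 0], [0, 0, 0, 0, 0, 0], [0, 0, 0, 0, 0, 0], [0, 0, 0, 0, 0, 0], [0, 0, 0, 0, 0, 0]], aperture=0.02, force=30)

```text
clock: 21.15
ee_pos: [0.4621, -0.0015, 0.0041]
ee_rot: [[-0.001, 1.0, -0.001], [1.0, 0.001, 0.001], [0.001, -0.001, -1.0]]
wrist_force: [-0.3, 1.2, 6.8]
width: 0.0343
grasp_force: 29.9
```

```bash
python3 - <<'E'
from h import *
go(.6225,.133,.158)
E
```

```text
t 21.15 pos [ 0.4621 -0.0015  0.0041] F [-0.3  1.2  6.8] w 0.0343 g 29.9
shift [ 0.1344  0.1605 -0.1539] rot [-0.0007 -0.0006  0.001 ]
```

Scaled: 0.1605 m / 0.4 = 0.4013, 0.155 m / 0.4 = 0.3875, 0.001 rad / 2 = 0.0005.

Request:
run_rows(ticks=[[0, 0, -0.05, 0, 0, 0.0005], [0, 0, -0.15, 0, 0, 0.0005], [0.05, 0.05, -0.25, 0, 0, 0.0005], [0.1, 0.1125, -0.3, 0, 0, 0.0005], [0.1625, 0.1875, -0.3, 0, 0, 0.0005], [0.225, 0.2625, -0.3, 0, 0, 0.0005], [0.2875, 0.3375, -0.3, 0, 0, 0.0005], [0.325, 0.3875, -0.3, 0, 0, 0.0005], [0.3363, 0.4013, -0.3, 0, 0, 0.0005], [0.3363, 0.4013, -0.3, 0, 0, 0.0005]])

```text
clock: 22.4
ee_pos: [0.6214, 0.1331, 0.1225]
ee_rot: [[-0.0, 1.0, -0.003], [1.0, 0.0, 0.0], [0.0, -0.003, -1.0]]
wrist_force: [-0.1, -0.4, 0.1]
width: 0.0344
grasp_force: 30.3
```

```bash
python3 - <<'E'
from h import *
go(.6225,.133,.039)
E
```

```text
t 22.4 pos [0.6214 0.1331 0.1225] F [-0.1 -0.4  0.1] w 0.0344 g 30.3
shift [-0.0001  0.0014  0.0835] rot [-0.0032 -0.0005  0.0003]
```

Scaled: 0.0855 m / 0.4 = 0.2138, 0.085 m / 0.4 = 0.2125, -0.002 rad / 2 = -0.001.

Request:
run_rows(ticks=[[0, 0.0025, 0.075, -0.001, 0, 0], [0, 0.0025, 0.1375, -0.001, 0, 0], [0, 0.0025, 0.175, -0.001, 0, 0], [0, 0.0025, 0.195, -0.001, 0, 0], [0, 0.0025, 0.2075, -0.001, 0, 0], [0, 0.0025, 0.2125, -0.001, 0, 0], [0, 0.0025, 0.2138, -0.001, 0, 0], [0, 0.0025, 0.2138, -0.001, 0, 0]])

```text
clock: 23.4
ee_pos: [0.6233, 0.1334, 0.0382]
ee_rot: [[-0.0, 1.0, 0.001], [1.0, 0.0, 0.001], [0.001, 0.001, -1.0]]
wrist_force: [-0.6, -0.0, 1.0]
width: 0.034
grasp_force: 30.4
```

Request:
run_rows(ticks=[[0, 0, 0, 0, 0, 0], [0, 0, 0, 0, 0, 0], [0, 0, 0, 0, 0, 0], [0, 0, 0, 0, 0, 0]], aperture=0.085)

```text
clock: 23.9
ee_pos: [0.6228, 0.1333, 0.0375]
ee_rot: [[-0.0, 1.0, 0.0], [1.0, 0.0, 0.001], [0.001, 0.0, -1.0]]
wrist_force: [-0.0, -1.1, -0.6]
width: 0.0848
grasp_force: 0.0
```

Request:
run_rows(ticks=[[0, 0, -0.025, 0, 0, 0], [0, 0, -0.075, 0, 0, 0], [0, 0, -0.175, 0, 0, 0], [0, -0.05, -0.275, 0, 0, 0], [0, -0.15, -0.325, 0, 0, 0], [0, -0.25, -0.325, 0, 0, 0], [0, -0.35, -0.325, 0, 0, 0], [0, -0.45, -0.325, 0, 0, 0], [0, -0.5, -0.325, 0, 0, 0], [0, -0.5, -0.325, 0, 0, 0]])

```text
clock: 25.15
ee_pos: [0.4224, 0.1334, 0.169]
ee_rot: [[-0.001, 1.0, 0.003], [1.0, 0.001, 0.001], [0.001, 0.003, -1.0]]
wrist_force: [0.8, 0.1, -0.0]
width: 0.0851
grasp_force: 0.0
```

```bash
python3 - <<'E'
from h import *
T=dict(c=(.637,-.126,.045,.1,.045),a=(.635,-.037,.045,.1,.045),d=(.627,.046,.045,.1,.04),b=(.6228,.131,.042,.1,.035),paint=(.3825,.264,.008,.06,.04))
for c in("top","scene"): look(T,f"pics/{c}6.png",c)
go(.42,.13,.17)
E
```

```text
c 678 [ 0.6366 -0.1239  0.0655] z 0.0458 0.0846
a 486 [ 0.6344 -0.0356  0.0558] z 0.0455 0.0787
d 323 [0.6271 0.0465 0.0456] z 0.0451 0.0734
b 195 [0.6223 0.1316 0.0359] z 0.0421 0.0678
paint 211 [0.3827 0.2579 0.0537] z 0.0082 0.0435
c 946 [ 0.6389 -0.1262  0.0663] z 0.045 0.0842
a 663 [ 0.6366 -0.0389  0.0567] z 0.0452 0.0775
d 426 [0.6288 0.0434 0.0463] z 0.0452 0.0722
b 268 [0.6245 0.1286 0.0356] z 0.0422 0.0668
paint 443 [0.3837 0.2623 0.0561] z 0.0081 0.0431
t 25.25 pos [0.4243 0.1333 0.169 ] F [ 0.  -0.1 -0.3] w 0.0849 g 0.0
shift [-0.0033 -0.0043 -0.001 ] rot [ 0.0037 -0.0011  0.    ]
```

View pics/scene6.png

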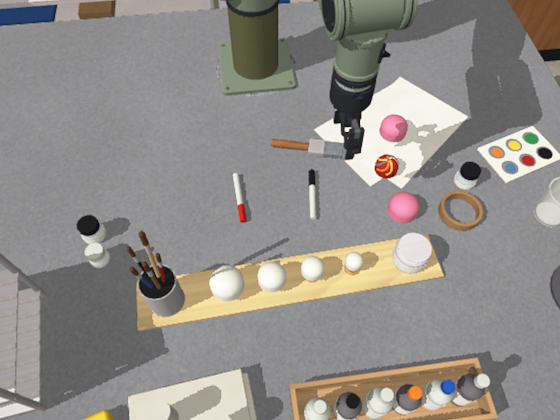

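All four domes stand upright on their risers, at (227,283), (272,277), (313,268) and (354,262). They run from largest to smallest away from the brushes, each centred within about 2 mm, and the painted dome is unmoved at (386,167). I hand the job in.

```bash
python3 -c "
from plant import robot
print(robot.finish_job())"
```

```text
the job is handed in; nothing more can be done
None
```

I handed the job in at about 25 s: the four white domes stand on their risers from largest to smallest away from the brush tin, each measured within about 2 mm of centre, and the painted dome is where it was; the judge's verdict was not returned.

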